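# Hold the sprung lock of the kitchen cash box open with its key

## Task

Slide the shutter on top of the grey cash box fully open to uncover the keyhole, then take the key with the rectangular head out of the wooden key block and push it fully home into the keyhole, past the sticky pins inside (small twists may help). Then turn the key a quarter turn clockwise, seen from above, against its spring, and finish while still gripping it turned there: do not let go. Leave the round-headed key in the block and do not knock over or shove the salt shaker, tin, mug or tape.

Things in the scene. Friction and masses are not known exactly. Their poses are not given: they have to be found in the camera images.
- lock_box: Grey steel cash box, fixed to the worktop, 120 (x) x 170 (y) x 70 mm high (two steel shutter rails stand 9 mm above its top, along its y at x = +-30 mm). Origin: centre of its underside; z up. The keyhole is in its top, 40 mm to -y of the centre. Wall cabinets hang 0.47 m above the worktop from about x = 0.62 m back: carry the key low and on the robot's side.
- keyhole (a point): Centre of the keyhole, level with the box's top (z = 70 mm); axes as the box's. Slot 22 mm (box x) by 7.5 mm (box y), rims chamfered 1.5 mm, plate 8 mm thick. 16 to 24 mm down, two sprung balls jut in from the slot's two ends: pushing the blade past them takes about 10 N (up to 15), then they click shut above it. Key fully home: shoulder on the box's top, tip 44 mm below the top.
- shutter_grip (a point): Centre of the black upright tab on the shutter: 30 (box x) x 10 (box y) x 22 mm high; this point is 16 mm above the box's top, the tab's top 27 mm above it, the shutter's plate (52 x 56 mm) 5 mm above it. Pinch the tab across its 10 mm and slide it along the box's +y.
- shutter (a joint): Travel of the shutter along the box's +y, m: 0 = closed, tab over the keyhole; 0.07 = fully open, at its stop. Friction 1 to 2 N; it stays where it is left.
- lock_cylinder (a joint): Turn of the lock's cylinder (23 mm and more below the keyhole), rad: 0 = at rest, its slot in line with the keyhole; grows clockwise seen from above; stop at 1.6. Springs back to 0 when not held: about 0.06 N m at a quarter turn. The key has about 0.13 rad of play in it, so the cylinder lags the key by that much. Once turned, the key cannot be pulled out.
- key_block: Dark wooden block, fixed, 60 (x) x 150 (y) x 54 mm high, origin at the centre of its underside. Two slots in its top, at y = -45 and +45 mm, hold the two keys upright, head up, resting on their shoulders; which key stands in which slot varies. A key is lifted straight up 50 mm to clear it.
- key: The key to use: steel, 94 mm long, about 60 g, rectangular head. Upright; origin at its tip (lowest point), z up to the head; the same after half a turn. Blade 19 (x) x 5 (y) mm, round-ended, z = 0 to 14; shank 6 mm; shoulder 26 x 12 mm, z = 44 to 48; neck 14 x 7 mm; head 34 (x) x 9 (y) mm, z = 56 to 94. Pinch the head across its 9 mm at z about 76, firmly (30 to 40 N).
- other_key: A key of another lock, to be left in the block: same steel and blade, but a shorter shank and a round head 48 mm across and 9 mm thick. Origin at its tip, z up; its head spans z = 41 to 89 mm.
- salt: Salt shaker, 44 mm across, 90 mm high, between the box and the block; a bystander. Origin: centre of its underside.
- tin: Low food tin, 76 mm across, 58 mm high, between and behind the box and the block; a bystander. Origin: centre of its underside.
- mug: White mug with a handle, 80 x 120 x 101 mm, left of the block; a bystander. Origin: centre of its underside.
- tape: Roll of masking tape lying flat, 96 mm across, 25 mm high, right of the box; a bystander. Origin: centre of its underside.

How it is judged:
On the way, in this order (a step that is already met when the one before it is completed fails the run):
1. the shutter is slid open (at least 60 of 70 mm) while the key is still in the block (value of joint shutter above 0.06 m and distance of key from where it was at the start of the episode below 0.02 m), for 0.1 s.
2. the key is lifted out of the block (z of key in the frame of key_block above 0.056 m), for 0.1 s.
3. the key is fully home in the keyhole, not yet turned (z of key in the frame of keyhole below -0.04 m and horizontal distance between key and keyhole below 0.005 m and value of joint lock_cylinder below 0.5 rad), for 0.05 s.
At the end, for the whole second after the job is handed in: Still gripped by the fingers, the key is home in the keyhole (shoulder within 8 mm of the box's top, upright within 0.2 rad) and holds the cylinder still, turned at least 1.25 rad; the shutter is open by at least 55 mm; the round-headed key is in its slot (value of joint lock_cylinder above 1.25 rad and velocity of joint lock_cylinder between -0.15 and 0.15 rad/s and z of key in the frame of keyhole below -0.036 m and horizontal distance between key and keyhole below 0.006 m and angle between key's own z axis and vertical below 0.2 rad and contact force between the fingers and key above 1 N and value of joint shutter above 0.055 m and distance of other_key from where it was at the start of the episode below 0.02 m); the arm keeps its last pose, push and grip.
It fails at once if the round-headed key is pulled out of the block (distance of other_key from where it was at the start of the episode above 0.02 m).
It fails at once if a bystander is shoved (over 40 mm) or knocked over (distance of any of salt, tin, mug, tape from where it was at the start of the episode above 0.04 m or angle between any of salt, mug, tin's own z axis and vertical above 0.5 rad).
It also fails if it takes over 72 s, if anything falls off the work surface, if the arm or the gripper's body presses on something with over 40 N, if the wrist force passes 120 N, or if a joint passes its speed limit or range.

## Robot

A 6-joint arm with a two-finger parallel gripper is mounted at the origin on a cart in front of the work surface, level with it; the furniture and walls round the work are solid. World frame = base frame: x ahead of the robot, y to its left, z up, the work surface at z = 0. Lengths are in m, angles in rad, forces in N, time in s.
With the tool pointing down it reaches from about 0.35 to 0.875 m from the base axis. Payload 15.5 kg.
Tool frame: the origin (TCP) lies at the very end of the fingers, on their centre line; the grasp point (between the pads) lies 19 mm behind it; z points along the fingers, y is the direction in which the jaws open and shut (so a half turn about z gives the same grasp; the last joint's range is limited). The gripper opens to 85 mm and grips with 20 to 120 N. Pads are 22 mm wide; open, the fingers measure 114 mm over their backs; the gripper's body (76 mm by 85 mm) begins 54 mm behind the grasp point. The pads swing forward as they close: fully open they stand 13 mm farther back than shut.
Start: joints at [1.234, 0.494, 1.345, -0, 1.302, -0.096], TCP at [0.149, 0.607, 0.231] pointing down, gripper open.
Joint ranges: [-2.91, 2.91], [-0.82, 2.16], [0.22, 2.67], [-1.22, 4.37], [0.12, 2.79], [-3.08, 3.08]. Speed limits (rad/s): [1.89, 1.89, 2.57, 3.01, 3.01, 3.01].

## Interface

Orientations are given as a rotation vector (axis times angle).
In Python, from workcell import ctrl, optics, outline_of, mark_of gives the robot as it stands.
- The arm moves only by the shell command python3 -m crank 'ROWS' [FORCE]. ROWS is JSON, a list of rows, each a list of 7 numbers: the shift along the tool's x, y, z in mm, then the turn, a rotation vector about the tool's x, y, z in rad, then the closure, from 0 (fully open) to 1 (shut). A call has 1 to 20 rows; each row is the pose to reach, as a shift and turn from the pose measured when the call began, along the tool's axes at that moment; what a row does not reach only later rows make up. A row lasts 1/12 s, in which the tool goes at most 41.7 mm and 7.16 degrees, less where a joint would pass 70% of its speed; a pose out of reach is approached as far as the arm can. A call with a gripper value outside its range is refused whole. The fingers move at their own pace and stop on an object; FORCE is the grip in N (left out, the last holds). Time passes only in rows, so rows that repeat a pose let the fingers close. It gives the time, the measured TCP pose, the force and the opening at its end, in the units of the state.
- ctrl.get_obs(): the state, without advancing time (a new reading comes with each control period).
- optics.grab_frame(name): name is "scene" or "top" or "wrist"; returns the picture (480x640x3 uint8, red, green, blue); there is no depth.
- optics.camera_params(name): a dict with "camera_matrix" (3x3 intrinsics, pixels), "k1" (the pictures are not rectified: a ray, as slopes to the right and down, at radius r is drawn at 1 + k1 r^2 times it, then the intrinsics apply), "R" (3x3) and "t" (3): a world point X has camera coordinates R X + t; the wrist camera has in their place "tool_from_camera" (4x4, takes a point from camera to tool coordinates, whose origin is the TCP and whose axes are the flange's). Camera axes: x right, y down, z forward; pixel columns grow to the right and rows downward; lengths in m; the calibration is good to about 2 mm. A picture is of the moment at which its call begins: read the wrist's pose just before it. camera_params takes no time and is no camera call.
- ctrl.hand_in(): hands the job in, once; it reports no verdict.
Trained networks look in the newest picture that a camera, given by its name, has taken for a name from the list of things; names that differ only in an ending like _2 or _b are one class to them, and where a whole thing is asked for, a point or a joint stands for the part that bears it (a point fixed in the world has none). Each returns a list of dicts, best first, with "confidence" (0 to 1); they miss things now and then, are a little off and sometimes report something else, mostly with a low value. They report only what shows in the picture. A call takes as long as a camera call.
- outline_of(camera, name): "mask" (480x640 bool, what is visible of it) and "pixel" ([column, row] in pixels, amid what is visible of it).
- mark_of(camera, name): "pixel" ([column, row] in pixels: a listed point, or the origin of a listed thing).
The state is a dict: "time_s": time; "q": joint angles; "joint_velocities": joint speeds; "joint_torque": joint torques, N m; "tcp_pos": TCP position; "tcp_rot": TCP orientation; "force": force on the tool from outside, world axes, zero at the start; "wrist_torque": the same for the moment, N m; "finger_gap": finger opening in m.
Only numpy, scipy, OpenCV 4.12 (cv2) and the standard library are available. Lean on these libraries where they do the work, as an engineer would, in place of code of your own. Each camera call takes 0.05 s, during which the arm holds its last target. There are 200 camera calls.

## Working session

There is one attempt and no reset: what is moved stays moved. The work goes in short steps, Python scripts to look and compute and a shell command to move; the robot and the scene stay as the last step left them, time stands still between calls to the robot, and variables do not carry over. Pictures are saved under pics/ and viewed, about 8 in all and at most 12, crops included, and the job is handed in when it is done.

```bash
ls; mkdir -p pics; cat > h.py <<'E'
import numpy as np, cv2
from scipy.spatial.transform import Rotation as Ro
from workcell import ctrl, optics, outline_of, mark_of
def cam(name, obs=None):
    p=optics.camera_params(name); K=np.array(p["camera_matrix"]); k1=p["k1"]
    if "R" in p: R=np.array(p["R"]); t=np.array(p["t"])
    else:
        T=np.eye(4); T[:3,:3]=Ro.from_rotvec(obs["tcp_rot"]).as_matrix(); T[:3,3]=obs["tcp_pos"]
        M=np.linalg.inv(T@np.array(p["tool_from_camera"])); R=M[:3,:3]; t=M[:3,3]
    return K,k1,R,t
def ray(c,px):
    K,k1,R,t=c
    d=cv2.undistortPoints(np.array([[px]],float),K,np.array([k1,0,0,0,0]))[0,0]
    v=R.T@np.array([d[0],d[1],1]); return -R.T@t, v/np.linalg.norm(v)
def atz(c,px,z):
    o,v=ray(c,px); return o+v*(z-o[2])/v[2]
def proj(c,X):
    K,k1,R,t=c
    return cv2.projectPoints(np.array([X],float).reshape(-1,3),cv2.Rodrigues(R)[0],t,K,np.array([k1,0,0,0,0]))[0][:,0]
def tool(obs,P):
    "world point -> tool mm"
    return Ro.from_rotvec(obs["tcp_rot"]).inv().apply(np.array(P)-obs["tcp_pos"])*1000
E
python3 - <<'E'
from h import *
o=ctrl.get_obs(); print(o)
print(Ro.from_rotvec(o["tcp_rot"]).as_matrix().round(3))
H=dict(lock_box=0,keyhole=.07,shutter_grip=.086,key_block=0,salt=0,tin=0,mug=0,tape=0,key=.01,other_key=.013)
for n in ("top","scene"):
    im=optics.grab_frame(n); cv2.imwrite(f"pics/{n}0.png",im[:,:,::-1]); c=cam(n)
    print(n,"pos",-c[2].T@c[3])
    for k,z in H.items():
        print(k,[(np.round(m["pixel"],1).tolist(),round(m["confidence"],2),atz(c,m["pixel"],z).round(4).tolist()) for m in mark_of(n,k)[:2]])
print(optics.camera_params("wrist"))
E
```

```text
pics
{'time_s': 0.0, 'q': array([ 1.23449394e+00,  4.94190742e-01,  1.34612373e+00,  9.70506927e-06,
        1.30249290e+00, -9.54746775e-02]), 'joint_velocities': array([ 3.39774302e-04, -2.88396280e-04,  6.98586545e-04, -6.22353107e-04,
        1.05870775e-03,  6.75830258e-05]), 'joint_torque': array([-4.11017274e-03, -8.82209229e+01, -3.83850753e+01, -4.26034867e-04,
        1.03273481e-02, -1.42932663e-05]), 'tcp_pos': array([0.14892791, 0.60663327, 0.23069806]), 'tcp_rot': array([-3.77349379e-01, -3.11857597e+00,  1.86047209e-03]), 'force': array([-0.26834212,  0.87496348, -0.63926121]), 'wrist_torque': array([-0.02111569, -0.02006591, -0.01872056]), 'finger_gap': 0.08531967328604076}
[[-0.971  0.239 -0.   ]
 [ 0.239  0.971 -0.001]
 [ 0.    -0.001 -1.   ]]
top pos [0.22489665 0.14892118 1.62116255]
lock_box [([385.7, 236.2], 0.92, [0.4589, -0.2106, 0.0])]
keyhole [([406.0, 225.2], 0.85, [0.4497, -0.2598, 0.07])]
shutter_grip [([407.5, 223.4], 0.53, [0.4499, -0.2617, 0.086])]
key_block [([225.2, 304.8], 0.59, [0.4974, 0.2834, 0.0])]
salt [([305.9, 294.7], 0.68, [0.4166, 0.0709, 0
[... 1080 characters left out ...]
 [0.422, -0.5179, 0.0])]
key [([287.5, 237.9], 0.6, [0.5079, 0.2323, 0.01]), ([269.8, 224.9], 0.52, [0.5062, 0.3666, 0.01])]
other_key []
{'camera_matrix': array([[399.8090151 ,   0.        , 316.85569517],
       [  0.        , 399.8090151 , 240.42273892],
       [  0.        ,   0.        ,   1.        ]]), 'k1': -0.05475914738752169, 'tool_from_camera': array([[ 2.21293377e-04, -9.60720772e-01, -2.77516755e-01,
         7.07087133e-02],
       [ 9.99999976e-01,  2.12845879e-04,  6.05654021e-05,
        -6.23149737e-04],
       [ 8.81857897e-07, -2.77516762e-01,  9.60720795e-01,
        -1.42378571e-01],
       [ 0.00000000e+00,  0.00000000e+00,  0.00000000e+00,
         1.00000000e+00]])}
```

```bash
python3 - <<'E'
import cv2,numpy as np
a=cv2.imread("pics/top0.png"); b=cv2.imread("pics/scene0.png")
print(a.shape)
x=cv2.resize(a[170:370,90:520],None,fx=1.86,fy=1.86,interpolation=cv2.INTER_CUBIC)
y=cv2.resize(b[190:330,220:470],(800,448))[:225]
cv2.imwrite("pics/ab.png",x)
cv2.imwrite("pics/sc.png",cv2.resize(b[180:400,230:450],None,fx=2.7,fy=2.7,interpolation=cv2.INTER_CUBIC))
E
```

```text
(480, 640, 3)
```

View pics/ab.png

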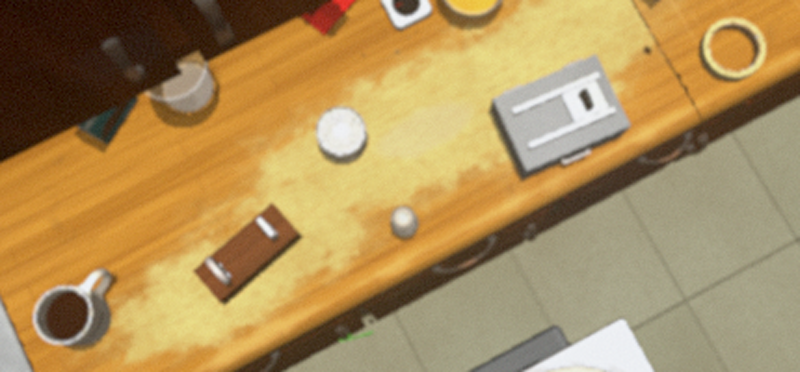

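View pics/sc.png

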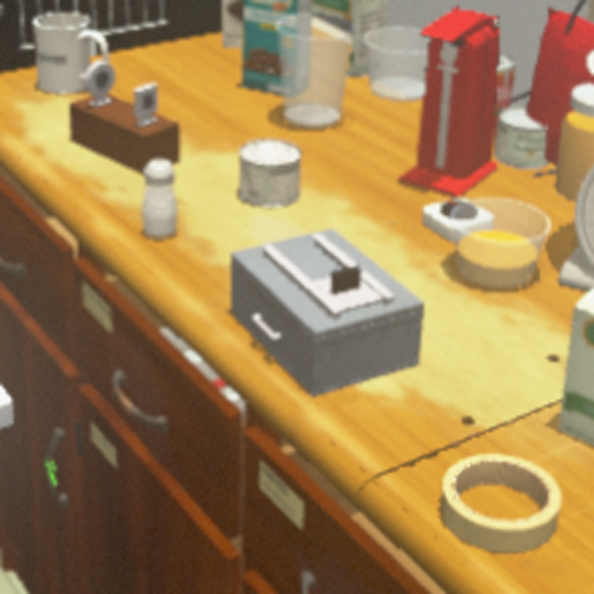

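The top view shows the box, with the tab and keyhole at about (585,98) in the crop, and the block at (248,252). In the scene crop the round-headed key (100,80) is on the mug side, and the rectangular one (147,102) is towards the box. I'll go over the block first for a closer look.

```bash
python3 -m crank '[[-60,-35,0,0,0,-0.1,0],[-412,-227,30,0,0,-0.65,0],[-412,-227,30,0,0,-0.65,0],[-412,-227,30,0,0,-0.65,0],[-412,-227,30,0,0,-0.65,0],[-412,-227,30,0,0,-0.65,0],[-412,-227,30,0,0,-0.65,0],[-412,-227,30,0,0,-0.65,0],[-412,-227,30,0,0,-0.65,0],[-412,-227,30,0,0,-0.65,0],[-412,-227,30,0,0,-0.65,0],[-412,-227,30,0,0,-0.65,0],[-412,-227,30,0,0,-0.65,0],[-412,-227,30,0,0,-0.65,0],[-412,-227,30,0,0,-0.65,0],[-412,-227,30,0,0,-0.65,0],[-412,-227,30,0,0,-0.65,0]]'
cat > look.py <<'E'
import sys
from h import *
def look(tag,names):
    o=ctrl.get_obs(); im=optics.grab_frame("wrist"); cv2.imwrite(f"pics/{tag}.png",im[:,:,::-1]); c=cam("wrist",o)
    print("q",o["q"].round(3),"tcp",o["tcp_pos"].round(4)); print(Ro.from_rotvec(o["tcp_rot"]).as_matrix().round(3).tolist())
    for k,z in names.items():
        print(k,[(np.round(m["pixel"],1).tolist(),round(m["confidence"],2),atz(c,m["pixel"],z).round(4).tolist()) for m in mark_of("wrist",k)[:2]])
    for k in names:
        for m in outline_of("wrist",k)[:2]:
            M=m["mask"].astype(np.uint8); r=cv2.minAreaRect(cv2.findNonZero(M))
            print(" outline",k,round(m["confidence"],2),np.round(m["pixel"]),cv2.boxPoints(r).round(1).tolist())
    return o,c,im
E
python3 - <<'E'
from look import *
look("w1",dict(key_block=0,key=.01,other_key=.013))
E
```

```text
time_s: 2.52
tcp_pos: [0.4942, 0.2891, 0.2014]
tcp_rot: [-0.641, 3.076, 0.0]
force: [0.5, -0.7, -0.6]
finger_gap: 0.0852
q [ 0.425  0.451  1.515  0.     1.175 -1.557] tcp [0.4942 0.2891 0.2014]
[[-0.917, -0.399, -0.0], [-0.399, 0.917, 0.0], [-0.0, 0.0, -1.0]]
key_block [([321.1, 206.8], 0.97, [0.4908, 0.2913, 0.0])]
key [([262.6, 197.0], 0.64, [0.501, 0.2418, 0.01])]
other_key [([373.3, 219.6], 0.65, [0.4808, 0.3352, 0.013]), ([523.8, 343.3], 0.6, [0.5316, 0.5195, 0.013])]
 outline key_block 0.63 [315. 208.] [[208.60000610351562, 240.5], [223.6999969482422, 153.1999969482422], [426.5, 188.3000030517578], [411.3999938964844, 275.70001220703125]]
 outline key 0.95 [250. 216.] [[237.10000610351562, 250.0], [244.10000610351562, 189.39999389648438], [267.70001220703125, 192.10000610351562], [260.70001220703125, 252.6999969482422]]
 outline other_key 0.87 [384. 240.] [[359.5, 274.29998779296875], [373.70001220703125, 203.3000030517578], [406.0, 209.8000030517578], [391.79998779296875, 280.79998779296875]]
```

View pics/w1.png

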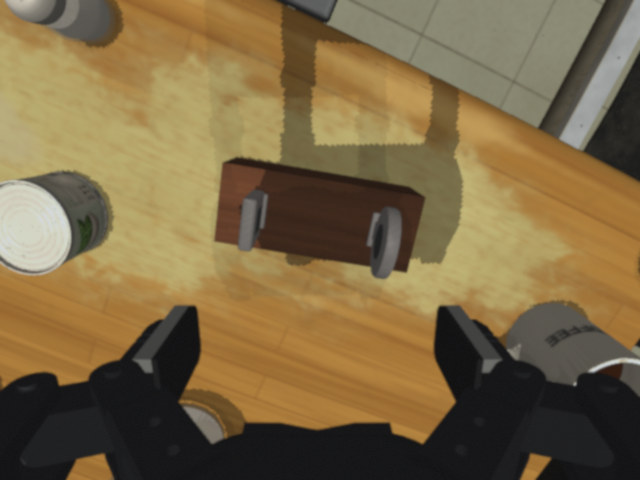

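The view agrees with the networks: the rectangular key is at about (255,215), the round one at (388,240), and the block corners run from (216,241) to (424,197). Next I'll get the box yaw from the rails in the top view.

```bash
python3 - <<'E'
from h import *
c=cam("top"); f=lambda x,y:atz(c,(x/1.86+90,y/1.86+170),.079)
for a,b in (((513,108),(600,77)),((530,143),(613,112))):
    A,B=f(*a),f(*b); d=A-B; print(A.round(3),B.round(3),np.degrees(np.arctan2(d[1],d[0])))
o=ctrl.get_obs(); print(tool(o,[.452,-.262,.22]).round(1))
c=cam("wrist",o)
for p in ((216,241),(407,271),(424,197)): print(atz(c,p,.054).round(4))
for p in ((226,160),(424,197)): print(atz(c,p,.054).round(4))
E
```

```text
[ 0.493 -0.156  0.079] [ 0.474 -0.293  0.079] 82.11517670165466
[ 0.435 -0.153  0.079] [ 0.419 -0.283  0.079] 82.86645815393527
[ 258.6 -487.8  -18.7]
[0.5375 0.2233 0.054 ]
[0.5015 0.367  0.054 ]
[0.4448 0.3521 0.054 ]
[0.4776 0.2096 0.054 ]
[0.4448 0.3521 0.054 ]
```

```bash
python3 -m crank '[[25,-40,-5,0,0,0.05,0],[259,-488,-19,0,0,0.54,0],[259,-488,-19,0,0,0.54,0],[259,-488,-19,0,0,0.54,0],[259,-488,-19,0,0,0.54,0],[259,-488,-19,0,0,0.54,0],[259,-488,-19,0,0,0.54,0],[259,-488,-19,0,0,0.54,0],[259,-488,-19,0,0,0.54,0],[259,-488,-19,0,0,0.54,0],[259,-488,-19,0,0,0.54,0],[259,-488,-19,0,0,0.54,0],[259,-488,-19,0,0,0.54,0],[259,-488,-19,0,0,0.54,0],[259,-488,-19,0,0,0.54,0],[259,-488,-19,0,0,0.54,0],[259,-488,-19,0,0,0.54,0],[259,-488,-19,0,0,0.54,0]]'
python3 - <<'E'
from look import *
look("w2",dict(lock_box=0,shutter_grip=.086,keyhole=.07))
E
```

```text
time_s: 4.37
tcp_pos: [0.4517, -0.261, 0.2203]
tcp_rot: [-0.203, -3.135, -0.001]
force: [-0.2, 0.5, -1.0]
finger_gap: 0.0853
q [-0.639  0.361  1.612  0.     1.168 -2.08 ] tcp [ 0.4517 -0.261   0.2203]
[[-0.992, 0.129, -0.0], [0.129, 0.992, 0.0], [0.0, 0.0, -1.0]]
lock_box [([364.6, 201.9], 0.64, [0.4543, -0.2175, 0.0])]
shutter_grip [([327.9, 226.2], 0.77, [0.4512, -0.2535, 0.086])]
keyhole [([325.1, 222.9], 0.6, [0.4524, -0.2553, 0.07])]
 outline lock_box 0.84 [374. 212.] [[255.10000610351562, 131.8000030517578], [492.20001220703125, 119.30000305175781], [501.1000061035156, 288.1000061035156], [264.0, 300.6000061035156]]
 outline shutter_grip 0.64 [326. 225.] [[285.3999938964844, 195.5], [361.8999938964844, 191.3000030517578], [365.5, 255.39999389648438], [288.8999938964844, 259.6000061035156]]
 outline keyhole 0.94 [375. 211.] [[255.39999389648438, 131.6999969482422], [491.20001220703125, 119.30000305175781], [500.1000061035156, 288.6000061035156], [264.29998779296875, 301.0]]
```

View pics/w2.png

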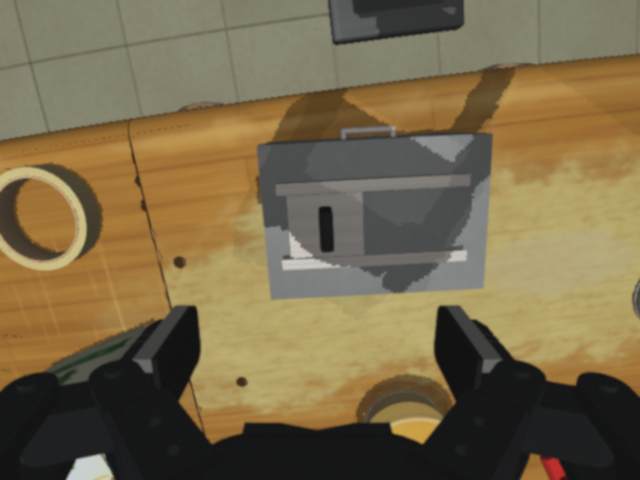

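```bash
python3 - <<'E'
from h import *
o=ctrl.get_obs(); c=cam("wrist",o); im=cv2.imread("pics/w2.png"); g=im.max(2)
m=np.zeros_like(g); m[195:262,300:350]=(g[195:262,300:350]<35); r=cv2.minAreaRect(cv2.findNonZero(m)); print(r,m.sum())
bp=cv2.boxPoints(r); print(np.array([atz(c,p,.097) for p in bp]).round(4).tolist())
# box outline front & back edges at top z=.07
k=outline_of("wrist","lock_box")[0]["mask"].astype(np.uint8)
ct=max(cv2.findContours(k,0,2)[0],key=cv2.contourArea); ap=cv2.approxPolyDP(ct,4,True)[:,0]; print(ap.tolist())
for z in (.07,): print([atz(c,p,z).round(4).tolist() for p in ap])
for a,b,z in (((276,188),(470,178),.079),((283,264),(467,256),.079)):
    A,B=atz(c,a,z),atz(c,b,z); d=B-A; print(A.round(4),B.round(4),np.degrees(np.arctan2(d[1],d[0])))
E
```

```text
((325.8649597167969, 228.5288543701172), (43.27349853515625, 11.215692520141602), 87.39744567871094) 477
[[0.4346, -0.2587, 0.097], [0.4353, -0.2511, 0.097], [0.4658, -0.2535, 0.097], [0.4652, -0.2613, 0.097]]
[[493, 135], [397, 135], [394, 126], [346, 127], [337, 138], [258, 144], [270, 298], [483, 287]]
[[0.4036, -0.1287, 0.07], [0.3952, -0.1977, 0.07], [0.3888, -0.1993, 0.07], [0.3852, -0.2331, 0.07], [0.3919, -0.2403, 0.07], [0.3887, -0.2968, 0.07], [0.5079, -0.3076, 0.07], [0.5208, -0.138, 0.07]]
[ 0.4205 -0.2879  0.079 ] [ 0.431  -0.1497  0.079 ] 85.65366434173865
[ 0.4778 -0.2917  0.079 ] [ 0.4895 -0.1535  0.079 ] 85.14989066462883
```

The box is clear and the black tab is at (326,228). Keyhole estimates from the corners, rails and tab agree within about 2 mm, at (0.452,-0.257), with box yaw −4.7°. Now pinching the tab.

```bash
python3 -m crank '[[1,4,40,0,0,-0.047,0.4],[1,4,80,0,0,-0.047,0.4],[1,4,115,0,0,-0.047,0.4],[1,4,130,0,0,-0.047,0.4],[1,4,137,0,0,-0.047,0.4],[1,4,137,0,0,-0.047,0.4],[1,4,137,0,0,-0.047,0.8],[1,4,137,0,0,-0.047,1],[1,4,137,0,0,-0.047,1],[1,4,137,0,0,-0.047,1],[1,4,137,0,0,-0.047,1],[1,4,137,0,0,-0.047,1]]' 30
```

```text
time_s: 5.77
tcp_pos: [0.452, -0.2568, 0.0847]
tcp_rot: [0.131, 3.137, 0.002]
force: [5.1, 17.5, 15.2]
finger_gap: 0.0091
```

```bash
python3 -m crank '[[0,4,-1,0,0,0,1],[0,14,-1,0,0,0,1],[0,28,-1,0,0,0,1],[0,42,-1,0,0,0,1],[0,56,-1,0,0,0,1],[0,66,-1,0,0,0,1],[0,72,-1,0,0,0,1],[0,72,-1,0,0,0,1],[0,73,-1,0,0,0,1],[0,73,-1,0,0,0,1]]'
```

```text
time_s: 6.6
tcp_pos: [0.4576, -0.1859, 0.0862]
tcp_rot: [0.128, 3.138, -0.004]
force: [-14.8, -28.3, -10.9]
finger_gap: 0.009
```

```bash
python3 -m crank '[[0,-1,0,0,0,0,0.4],[0,-1,0,0,0,0,0.4],[0,-1,0,0,0,0,0.4],[0,-1,0,0,0,0,0.4],[0,-1,-40,0,0,0,0.4],[0,-20,-80,0,0,0,0.4],[0,-60,-110,0,0,0,0],[0,-60,-110,0,0,0,0],[0,-60,-110,0,0,0,0],[0,-60,-110,0,0,0,0]]'
python3 - <<'E'
from look import *
look("w3",dict(shutter_grip=.086,keyhole=.07,lock_box=0))
E
```

```text
time_s: 7.43
tcp_pos: [0.4524, -0.2452, 0.1961]
tcp_rot: [0.13, 3.137, -0.004]
force: [0.2, -0.4, 0.3]
finger_gap: 0.0855
q [-6.120e-01  3.800e-01  1.662e+00 -1.000e-03  1.097e+00 -2.099e+00] tcp [ 0.4524 -0.2452  0.1961]
[[-0.997, 0.083, 0.002], [0.083, 0.997, -0.003], [-0.002, -0.002, -1.0]]
shutter_grip [([405.7, 238.6], 0.77, [0.4582, -0.1878, 0.086])]
keyhole [([300.7, 231.8], 0.94, [0.4522, -0.2573, 0.07])]
lock_box [([353.2, 212.3], 0.88, [0.457, -0.2151, 0.0]), ([410.5, 234.6], 0.31, [0.481, -0.1659, 0.0])]
 outline shutter_grip 0.65 [400. 231.] [[361.0, 199.0], [446.0, 199.0], [446.0, 269.0], [361.0, 269.0]]
 outline keyhole 0.82 [358. 222.] [[232.6999969482422, 130.0], [486.8999938964844, 128.0], [488.29998779296875, 309.3999938964844], [234.10000610351562, 311.3999938964844]]
 outline lock_box 0.82 [360. 222.] [[232.0, 129.0], [488.0, 129.0], [488.0, 311.0], [232.0, 311.0]]
```

View pics/w3.png

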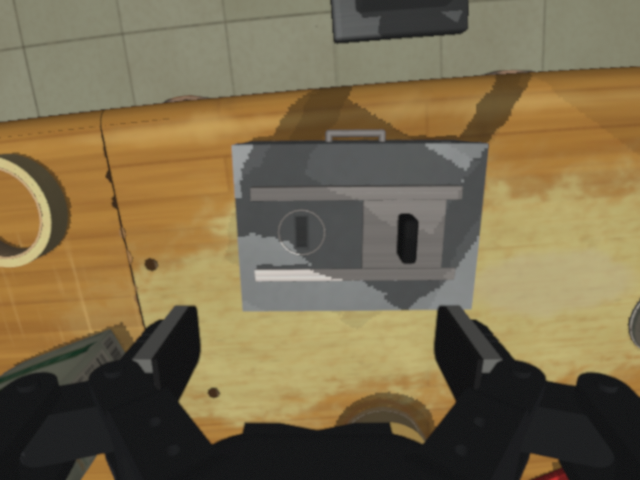

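The shutter is open, with the tab at (406,238), about 69 mm along. The keyhole is uncovered at (301,232), which gives (0.452,-0.257). Now back to the key.

```bash
python3 - <<'E'
from h import *
o=ctrl.get_obs(); c=cam("wrist",o); g=cv2.imread("pics/w3.png",0)
s=g[205:262,280:322].astype(int); print(np.median(s)); m=np.zeros_like(g); m[205:262,285:320]=g[205:262,285:320]<50
for t in (45,55,60):
    m[205:262,285:320]=g[205:262,285:320]<t
    if m.sum()>9: r=cv2.minAreaRect(cv2.findNonZero(m)); print(t,m.sum(),r, atz(c,r[0],.07).round(4))
for a,b,z in (((251,193),(462,188),.079),((255,274),(455,269),.079)):
    pass
e=cv2.Canny(g,40,120); L=cv2.HoughLinesP(e,1,np.pi/720,40,minLineLength=90,maxLineGap=8)
for l in L[:,0]:
    if 120<l[1]<320 and 225<min(l[0],l[2]) and max(l[0],l[2])<495:
        A,B=atz(c,l[:2],.075),atz(c,l[2:],.075); d=B-A; print(l,round(np.degrees(np.arctan2(d[1],d[0])),2))
E
python3 -m crank '[[0,30,0,0,0,-0.05,0],[-8,491,-4,0,0,-0.32,0],[-8,491,-4,0,0,-0.32,0],[-8,491,-4,0,0,-0.32,0],[-8,491,-4,0,0,-0.32,0],[-8,491,-4,0,0,-0.32,0],[-8,491,-4,0,0,-0.32,0],[-8,491,-4,0,0,-0.32,0],[-8,491,-4,0,0,-0.32,0],[-8,491,-4,0,0,-0.32,0],[-8,491,-4,0,0,-0.32,0],[-8,491,-4,0,0,-0.32,0],[-8,491,-4,0,0,-0.32,0],[-8,491,-4,0,0,-0.32,0],[-8,491,-4,0,0,-0.32,0],[-8,491,-4,0,0,-0.32,0],[-8,491,-4,0,0,-0.32,0]]'
python3 - <<'E'
from look import *
look("w4",dict(key_block=0,key=.01,other_key=.013))
E
```

```text
78.0
55 257 ((301.00067138671875, 231.51849365234375), (29.01714324951172, 8.993833541870117), 87.87889862060547) [ 0.4517 -0.2565  0.07  ]
60 328 ((301.0, 231.5), (29.0, 10.0), 90.0) [ 0.4517 -0.2565  0.07  ]
[281 187 461 186] 85.82
[256 269 390 269] 85.41
[385 143 485 143] 85.83
[250 200 345 200] 85.36
[479 235 488 141] 176.16
time_s: 9.2
tcp_pos: [0.5, 0.2428, 0.1987]
tcp_rot: [0.372, -3.119, 0.004]
force: [0.2, -0.5, 0.2]
finger_gap: 0.0853
q [ 0.346  0.433  1.558 -0.002  1.151 -1.461] tcp [0.5    0.2428 0.1987]
[[-0.972, -0.235, -0.0], [-0.235, 0.972, -0.002], [0.001, -0.002, -1.0]]
key_block [([372.3, 208.1], 0.75, [0.4871, 0.2884, 0.0])]
key [([316.8, 215.3], 0.79, [0.5026, 0.2425, 0.01])]
other_key [([432.8, 216.6], 0.82, [0.4798, 0.3376, 0.013])]
 outline key_block 0.7 [375. 213.] [[278.0, 178.0], [483.0, 178.0], [483.0, 266.0], [278.0, 266.0]]
 outline key 0.66 [319. 237.] [[311.0, 208.0], [327.0, 208.0], [327.0, 271.0], [311.0, 271.0]]
 outline other_key 0.71 [459. 236.] [[432.0, 204.0], [474.0, 204.0], [474.0, 276.0], [432.0, 276.0]]
```

View pics/w4.png

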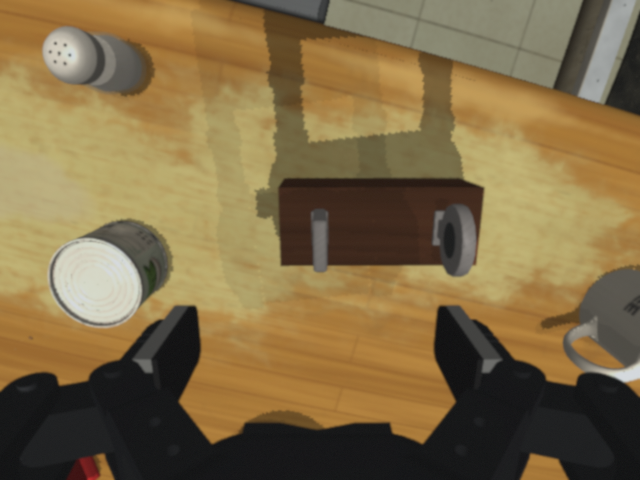

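```bash
python3 - <<'E'
from h import *
o=ctrl.get_obs(); c=cam("wrist",o)
for p,z in (((320,271),.104),((319.5,215),.104),((320,240),.1),((281,187),.054),((281,265),.054),((479,265),.054),((482,188),.054),((319,208),.054)): print(p,z,tool(o,atz(c,p,z)).round(1))
E
```

```text
(320, 271) 0.104 [-17.6   1.6  94.8]
(319.5, 215) 0.104 [18.5  1.2 94.8]
(320, 240) 0.1 [ 1.6  1.6 98.8]
(281, 187) 0.054 [ 28.1 -26.3 144.9]
(281, 265) 0.054 [-31.5 -27.7 144.9]
(479, 265) 0.054 [-31.5 124.1 144.6]
(482, 188) 0.054 [ 27.8 119.6 144.6]
(319, 208) 0.054 [ 12.7   1.1 144.8]
```

Block edges are parallel to the image rows and the key head is centred at (319,240), so the tool is aligned. Descending to grip the head.

```bash
python3 -m crank '[[-1,1.5,40,0,0,0,0.4],[-1,1.5,80,0,0,0,0.4],[-1,1.5,115,0,0,0,0.4],[-1,1.5,128,0,0,0,0.4],[-1,1.5,131,0,0,0,0.4],[-1,1.5,131,0,0,0,0.4],[-1,1.5,131,0,0,0,0.8],[-1,1.5,131,0,0,0,1],[-1,1.5,131,0,0,0,1],[-1,1.5,131,0,0,0,1],[-1,1.5,131,0,0,0,1],[-1,1.5,131,0,0,0,1]]' 40
```

```text
time_s: 10.55
tcp_pos: [0.5015, 0.2455, 0.069]
tcp_rot: [-0.374, 3.117, -0.002]
force: [-2.2, -0.3, 10.5]
finger_gap: 0.0084
```

```bash
python3 -m crank '[[0,0,-5,0,0,0,1],[0,0,-20,0,0,0,1],[0,0,-40,0,0,0,1],[0,0,-60,0,0,0,1],[0,0,-80,0,0,0,1],[0,0,-105,0,0,0,1],[0,0,-121,0,0,0,1],[0,0,-121,0,0,0,1],[0,0,-121,0,0,0,1]]'
python3 - <<'E'
from h import *
o=ctrl.get_obs(); print(o["tcp_pos"],o["force"],o["finger_gap"])
R=Ro.from_rotvec(o["tcp_rot"]).as_matrix(); a=np.degrees(np.arctan2(R[1,1],R[0,1])); print(a,"rot tool z",np.radians(a-85.6), tool(o,[.452,-.257,.19]).round(1))
cv2.imwrite("pics/w5.png",optics.grab_frame("wrist")[:,:,::-1])
print([(m["pixel"],m["confidence"]) for m in mark_of("wrist","key")[:2]])
E
```

```text
time_s: 11.3
tcp_pos: [0.5016, 0.2458, 0.1911]
tcp_rot: [-0.373, 3.115, -0.001]
force: [-0.5, 0.1, -1.8]
finger_gap: 0.0084
[0.50157183 0.24580288 0.19106225] [-0.49476231  0.08725472 -1.84768437] 0.008413072939673562
103.66450423509747 rot tool z 0.3152850766429107 [ 167.  -476.9    1. ]
[([318.5, 263.7], 0.63)]
```

View pics/w5.png

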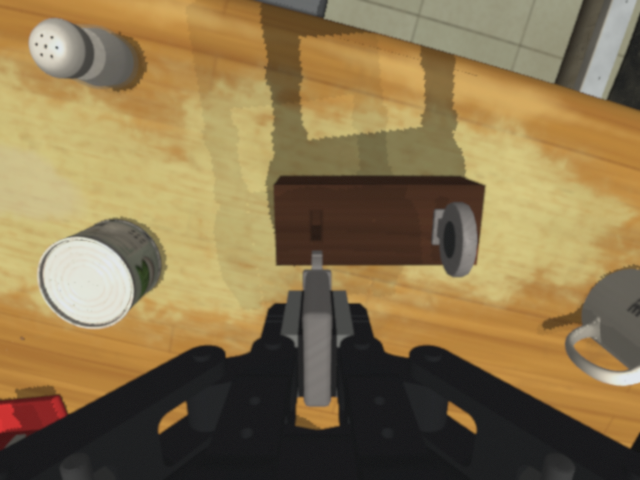

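The rectangular key is in the grip and hangs straight, with its tip at about (317,255). The round key is still in its slot at (458,238). The empty slot at (316,226) lets me check the camera bias.

```bash
python3 - <<'E'
from h import *
o=ctrl.get_obs(); c=cam("wrist",o); g=cv2.imread("pics/w5.png",0)
s=g[190:262,295:340]
for t in (30,35,40):
    n,l,st,ce=cv2.connectedComponentsWithStats((s<t).astype(np.uint8))
    for i in range(1,n):
        if st[i,4]>60: print(t,st[i],ce[i]+[295,190])
for p in ((316,225),(316,211),(316,239)): print(tool(o,atz(c,p,.054)).round(1))
print(tool(o,[.5015,.2455,.054]).round(1), "tip expect",proj(c,[Ro.from_rotvec(o["tcp_rot"]).apply([0,0,.059])+o["tcp_pos"]]))
E
```

```text
35 [ 16  36  10  14 115] [315.85217391 232.39130435]
40 [ 15  35  12  16 176] [315.73295455 232.22727273]
[  2.2  -1.  135.4]
[ 12.4  -1.  135.4]
[ -8.2  -1.  135.4]
[-6.000e-01  1.000e-01  1.354e+02] tip expect [[317.62531554 263.47527523]]
```

```bash
python3 -m crank '[[12,-30,0,0,0,0.05,1],[165,-476.5,0,0,0,0.315,1],[165,-476.5,0,0,0,0.315,1],[165,-476.5,0,0,0,0.315,1],[165,-476.5,0,0,0,0.315,1],[165,-476.5,0,0,0,0.315,1],[165,-476.5,0,0,0,0.315,1],[165,-476.5,0,0,0,0.315,1],[165,-476.5,0,0,0,0.315,1],[165,-476.5,0,0,0,0.315,1],[165,-476.5,0,0,0,0.315,1],[165,-476.5,0,0,0,0.315,1],[165,-476.5,0,0,0,0.315,1],[165,-476.5,0,0,0,0.315,1],[165,-476.5,0,0,0,0.315,1],[165,-476.5,0,0,0,0.315,1],[165,-476.5,25,0,0,0.315,1],[165,-476.5,40,0,0,0.315,1],[165,-476.5,40,0,0,0.315,1]]'
python3 - <<'E'
from h import *
o=ctrl.get_obs(); c=cam("wrist",o); im=optics.grab_frame("wrist")[:,:,::-1]; cv2.imwrite("pics/w6.png",im)
print(o["tcp_pos"],o["tcp_rot"],o["force"])
for n in("key","keyhole"):print(n,[(m["pixel"],m["confidence"]) for m in mark_of("wrist",n)[:2]])
T=Ro.from_rotvec(o["tcp_rot"]);print("tip",proj(c,[T.apply([0,0,.059])+o["tcp_pos"]]),"slot",[proj(c,[[.4517,-.2565,.07]]),proj(c,[[.4546,-.2556,.07]])])
cv2.imwrite("pics/w6c.png",cv2.resize(im[150:350,220:430],None,fx=3.7,fy=3,interpolation=cv2.INTER_CUBIC))
E
```

```text
time_s: 12.98
tcp_pos: [0.4518, -0.2542, 0.1476]
tcp_rot: [-0.117, -3.137, -0.002]
force: [-0.6, 1.2, -2.1]
finger_gap: 0.0079
[ 0.45184877 -0.25422591  0.14757185] [-1.17447926e-01 -3.13701439e+00 -2.07260067e-03] [-0.64334797  1.24356342 -2.0751833 ]
key [([315.3, 262.6], 0.62)]
keyhole [([315.5, 254.6], 0.61), ([315.6, 264.1], 0.57)]
tip [[317.89506081 263.19431492]] slot [array([[313.707398  , 252.86321273]]), array([[315.63888042, 257.50406579]])]
```

View pics/w6c.png

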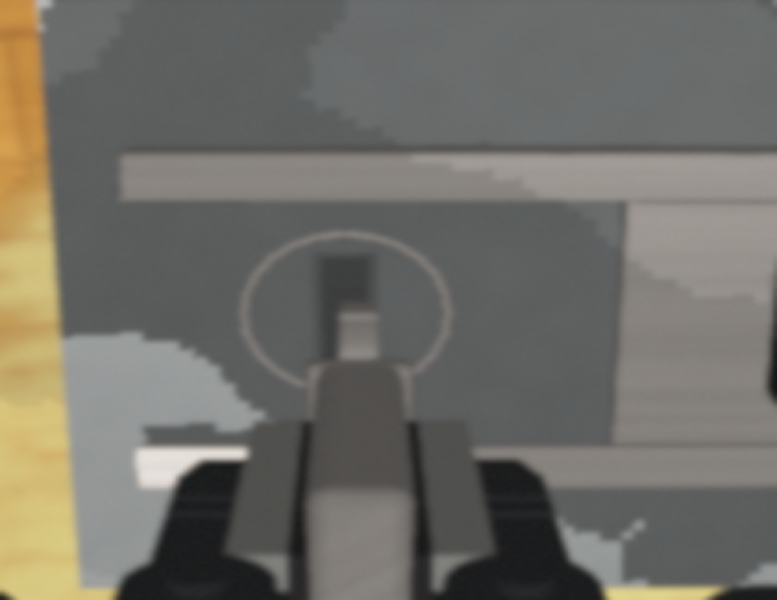

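The crop shows the slot and ring centred at about (346,312), with the blade about 13 crop px to its right. The blade therefore needs roughly −2 mm in tool y and about −1 mm in x. Lowering gently.

```bash
python3 -m crank '[[-1,-2,4,0,0,0,1],[-1,-2,8,0,0,0,1],[-1,-2,12,0,0,0,1],[-1,-2,16,0,0,0,1],[-1,-2,19,0,0,0,1],[-1,-2,22,0,0,0,1],[-1,-2,22,0,0,0,1]]'; python3 -c "
from h import *
print(ctrl.get_obs())"
```

```text
time_s: 13.72
tcp_pos: [0.454, -0.2577, 0.128]
tcp_rot: [0.118, 3.139, -0.001]
force: [-0.1, 0.5, -1.4]
finger_gap: 0.0087
{'time_s': 13.7167, 'q': array([-6.30700050e-01,  4.83132137e-01,  1.71799700e+00, -1.97453625e-04,
        9.39501694e-01, -2.12592207e+00]), 'joint_velocities': array([ 0.0003592 , -0.0087639 , -0.00567972, -0.00060601,  0.015941  ,
       -0.000478  ]), 'joint_torque': array([-3.87953315e-01, -7.69565964e+01, -2.81262732e+01, -2.33125049e-01,
       -4.81346492e-01,  1.14073402e-03]), 'tcp_pos': array([ 0.45395035, -0.25773749,  0.12797902]), 'tcp_rot': array([ 1.18474066e-01,  3.13864871e+00, -1.05170056e-03]), 'force': array([-0.06897117,  0.53153782, -1.42414491]), 'wrist_torque': array([0.13946202, 0.01521237, 0.02165388]), 'finger_gap': 0.00874999587494688}
```

```bash
python3 - <<'E'
from h import *
for i in range(4):
    o=ctrl.get_obs(); im=optics.grab_frame("wrist")[:,:,::-1]; print(o["tcp_pos"].round(4),o["force"].round(1))
cv2.imwrite("pics/w7c.png",cv2.resize(im[150:350,220:430],None,fx=3.7,fy=3,interpolation=cv2.INTER_CUBIC))
E
```

```text
[ 0.454  -0.2577  0.128 ] [-0.1  0.5 -1.4]
[ 0.454  -0.2578  0.1283] [ 0.4  1.2 -1.6]
[ 0.4541 -0.2579  0.1285] [-1.1  1.  -0.4]
[ 0.4542 -0.2579  0.1286] [-0.6 -0.2 -1.4]
```

View pics/w7c.png

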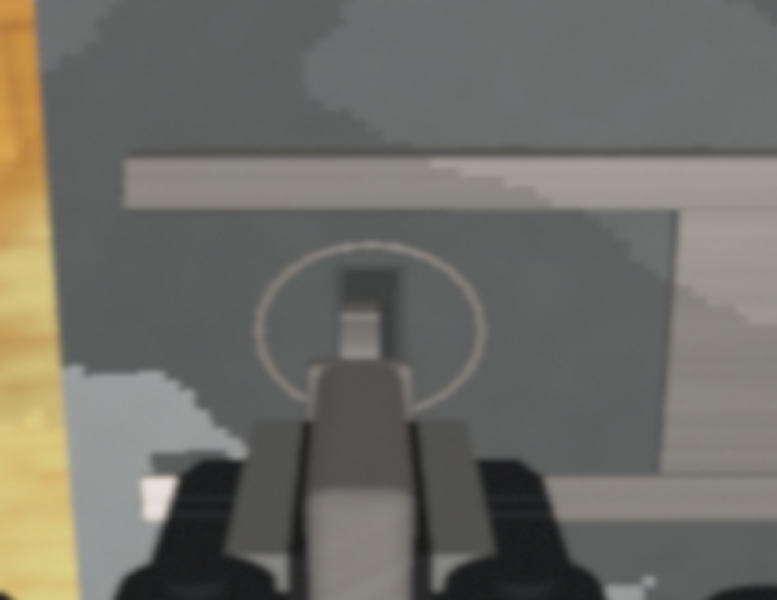

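```bash
python3 - <<'E'
from h import *
o=ctrl.get_obs(); c=cam("wrist",o)
print(o["tcp_pos"],Ro.from_rotvec(o["tcp_rot"]).as_matrix()[:,2])
for p in ((320,239.3),(320.2,259.3),(320,231.0)): print("slot",tool(o,atz(c,p,.07)).round(2))
T=Ro.from_rotvec(o["tcp_rot"])
for d in (59,53,45): 
    z=o["tcp_pos"][2]-d/1000
    print(d,"blade end",tool(o,atz(c,(317,253.3),z)).round(2), "shoulder edge", tool(o,atz(c,(317,150+362/3),z+.02)).round(2))
for d in (11,15): print(d,"shoulder",tool(o,atz(c,(317,150+362/3),o["tcp_pos"][2]-d/1000)).round(2))
for d in (35,): print("head robot end at top",tool(o,atz(c,(317,150+490/3),o["tcp_pos"][2]+.035)).round(2))
E
```

```text
[ 0.45428682 -0.25798229  0.12874219] [ 0.00157256 -0.00146734 -0.99999769]
slot [13.33  1.09 58.72]
slot [ 2.28  1.22 58.74]
slot [17.82  1.08 58.71]
59 blade end [ 5.55 -0.48 58.99] shoulder edge [ 3.21 -0.48 39.  ]
53 blade end [ 7.49 -0.48 52.99] shoulder edge [ 5.45 -0.49 32.99]
45 blade end [10.09 -0.48 44.98] shoulder edge [ 8.43 -0.49 24.99]
11 shoulder [13.66 -0.5  10.98]
15 shoulder [12.16 -0.49 14.98]
head robot end at top [ 17.37  -0.51 -35.03]
```

The slot is now about 11 crop px right of the blade, so it overshot. Relative to the key the slot is at +1.8 mm in tool x and +1.6 mm in y. Correcting while holding height.

```bash
python3 -m crank '[[1.8,1.6,-3,0,0,0,1],[1.8,1.6,-3,0,0,0,1],[1.8,1.6,-3,0,0,0,1],[1.8,1.6,-3,0,0,0,1],[1.8,1.6,-3,0,0,0,1],[1.8,1.6,-3,0,0,0,1]]'
python3 - <<'E'
from h import *
for i in range(3):
    o=ctrl.get_obs(); im=optics.grab_frame("wrist")[:,:,::-1]; print(o["tcp_pos"].round(4),o["force"].round(1))
cv2.imwrite("pics/w8c.png",cv2.resize(im[150:350,220:430],None,fx=3.7,fy=3,interpolation=cv2.INTER_CUBIC))
# slot columns on a row between near slot edge and the blade
for r in (242,245,248): print(r,im[r,300:335,1].tolist())
for r in (258,262): print(r,im[r,305:330,1].tolist())
E
```

```text
time_s: 14.42
tcp_pos: [0.4526, -0.2563, 0.1317]
tcp_rot: [0.118, 3.138, -0.002]
force: [0.5, -0.5, -0.5]
finger_gap: 0.0083
[ 0.4526 -0.2563  0.1317] [ 0.5 -0.5 -0.5]
[ 0.4526 -0.2563  0.1317] [-0.1  0.8 -1.6]
[ 0.4526 -0.2563  0.1317] [ 0.4 -0.7 -1.4]
242 [96, 96, 96, 96, 95, 95, 93, 88, 83, 79, 72, 69, 67, 67, 67, 67, 66, 67, 67, 67, 67, 67, 68, 70, 76, 83, 88, 92, 95, 96, 96, 96, 96, 96, 97]
245 [95, 96, 95, 95, 94, 94, 92, 87, 83, 77, 72, 67, 64, 65, 64, 65, 64, 65, 64, 65, 65, 65, 66, 69, 76, 82, 89, 92, 95, 96, 96, 96, 96, 96, 96]
248 [95, 96, 95, 95, 94, 95, 92, 88, 82, 77, 70, 66, 64, 64, 65, 64, 64, 64, 64, 65, 64, 64, 66, 69, 76, 82, 88, 93, 96, 96, 96, 97, 96, 96, 96]
258 [95, 93, 90, 84, 78, 75, 85, 100, 109, 112, 111, 112, 112, 112, 112, 109, 100, 84, 74, 77, 83, 89, 93, 98, 98]
262 [96, 94, 90, 84, 79, 77, 89, 106, 116, 119, 120, 119, 119, 119, 118, 116, 106, 89, 78, 79, 82, 88, 92, 96, 97]
```

Blade and slot columns now coincide (316.5 against 316.6). Lowering into the slot, stopping short of the pins.

```bash
python3 -m crank '[[0,0,3,0,0,0,1],[0,0,6,0,0,0,1],[0,0,9,0,0,0,1],[0,0,12,0,0,0,1],[0,0,15,0,0,0,1],[0,0,15,0,0,0,1],[0,0,15,0,0,0,1]]'; python3 -c "
from h import *
o=ctrl.get_obs(); print(o['force'],o['wrist_torque'],o['tcp_pos'])"
```

```text
time_s: 15.15
tcp_pos: [0.4525, -0.2562, 0.1164]
tcp_rot: [0.118, 3.138, -0.002]
force: [-0.8, -1.1, -0.3]
finger_gap: 0.0088
[-0.8075064  -1.0961617  -0.29829975] [ 0.02651611 -0.03267257 -0.0384438 ] [ 0.45251279 -0.25619781  0.11643994]
```

It is 12.6 mm into the slot with no side force. Pushing past the pins with small twists.

```bash
python3 -m crank '[[0,0,3,0,0,0.03,1],[0,0,6,0,0,-0.03,1],[0,0,9,0,0,0.04,1],[0,0,12,0,0,-0.04,1],[0,0,15,0,0,0.04,1],[0,0,18,0,0,-0.04,1],[0,0,21,0,0,0.03,1],[0,0,24,0,0,0,1],[0,0,27,0,0,0,1],[0,0,30,0,0,0,1],[0,0,31,0,0,0,1],[0,0,31.5,0,0,0,1],[0,0,31.5,0,0,0,1]]' 60; python3 -c "
from h import *
o=ctrl.get_obs(); print(o['force'],o['wrist_torque'],o['tcp_pos'])"
```

```text
time_s: 16.23
tcp_pos: [0.4525, -0.2562, 0.0851]
tcp_rot: [0.119, 3.138, -0.002]
force: [-0.6, 0.3, 0.6]
finger_gap: 0.0081
[-0.61323146  0.27603169  0.60110388] [ 0.08745314  0.18234341 -0.03813656] [ 0.452456   -0.25622155  0.08507959]
```

```bash
python3 -m crank '[[0,0,1,0,0,0,1],[0,0,2,0,0,0,1],[0,0,2.5,0,0,0,1],[0,0,2.5,0,0,0,1],[0,0,2.5,0,0,0,1]]'; python3 - <<'E'
from h import *
o=ctrl.get_obs(); print(o['force'],o['wrist_torque'],o['tcp_pos'])
im=optics.grab_frame("wrist")[:,:,::-1]; cv2.imwrite("pics/w9c.png",cv2.resize(im[150:350,220:430],None,fx=3.7,fy=3,interpolation=cv2.INTER_CUBIC))
E
```

```text
time_s: 16.65
tcp_pos: [0.4527, -0.2563, 0.0848]
tcp_rot: [0.119, 3.137, -0.003]
force: [-10.8, 6.7, 50.7]
finger_gap: 0.0079
[-10.79154676   6.71884283  50.67590598] [ 1.25992512  1.99359919 -0.00389566] [ 0.45265223 -0.25632869  0.08475592]
```

View pics/w9c.png

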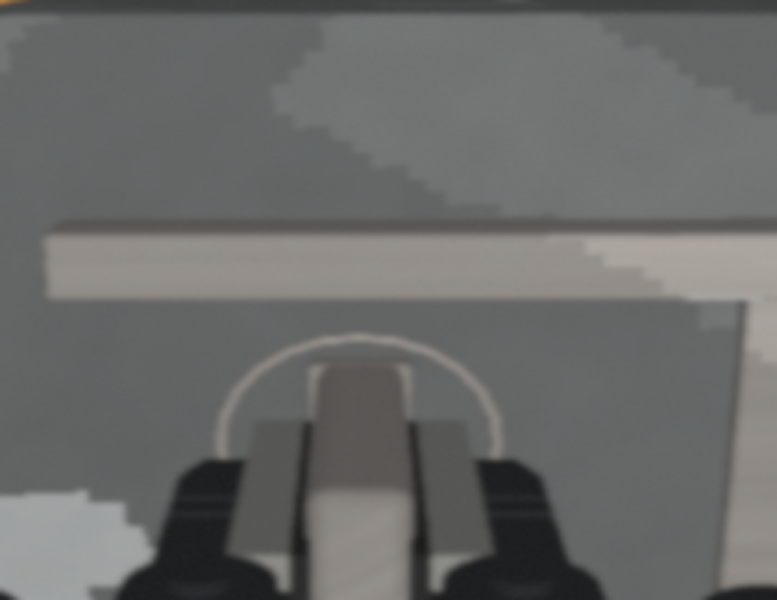

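The key is home: the shoulder is on the plate inside the ring, the hard stop gives 50 N, and the head has not shifted in the pads. I'll ease the push and turn clockwise.

```bash
python3 -m crank '[[0,0,-0.5,0,0,0.03,1],[0,0,-0.5,0,0,0.1,1],[0,0,-0.5,0,0,0.2,1],[0,0,-0.5,0,0,0.3,1],[0,0,-0.5,0,0,0.4,1],[0,0,-0.5,0,0,0.5,1],[0,0,-0.5,0,0,0.6,1],[0,0,-0.5,0,0,0.7,1],[0,0,-0.5,0,0,0.8,1]]'; python3 -c "
from h import *
o=ctrl.get_obs(); print(o['force'],o['wrist_torque'],o['tcp_pos'],o['q'])"
```

```text
time_s: 17.45
tcp_pos: [0.4529, -0.2564, 0.0855]
tcp_rot: [1.338, 2.838, -0.001]
force: [0.3, 0.4, 2.2]
finger_gap: 0.0081
[0.28218186 0.3636399  2.24095989] [ 0.18522624 -0.18380418  0.02049211] [ 0.45291349 -0.25638981  0.08547638] [-6.29728613e-01  5.46781545e-01  1.76085390e+00 -3.18131519e-04
  8.30167825e-01 -1.31925594e+00]
```

```bash
python3 -m crank '[[0,0,0,0,0,0.1,1],[0,0,0,0,0,0.2,1],[0,0,0,0,0,0.3,1],[0,0,0,0,0,0.4,1],[0,0,0,0,0,0.5,1],[0,0,0,0,0,0.6,1],[0,0,0,0,0,0.7,1],[0,0,0,0,0,0.77,1],[0,0,0,0,0,0.82,1],[0,0,0,0,0,0.82,1],[0,0,0,0,0,0.82,1],[0,0,0,0,0,0.82,1],[0,0,0,0,0,0.82,1]]'; python3 - <<'E'
from h import *
o=ctrl.get_obs(); print(o['force'],o['wrist_torque'],o['tcp_pos'],o['q'][5]+2.126)
im=optics.grab_frame("wrist")[:,:,::-1]; cv2.imwrite("pics/w10c.png",cv2.resize(im[100:380,160:500],None,fx=2.2,fy=2.1,interpolation=cv2.INTER_CUBIC))
E
```

```text
time_s: 18.53
tcp_pos: [0.453, -0.2564, 0.0855]
tcp_rot: [2.357, 2.071, 0.001]
force: [0.6, -0.5, 0.6]
finger_gap: 0.0083
[ 0.55974229 -0.5022898   0.59728705] [-0.01440116 -0.01211275  0.0553298 ] [ 0.45300586 -0.25641855  0.08552359] 1.6253673039257
```

View pics/w10c.png

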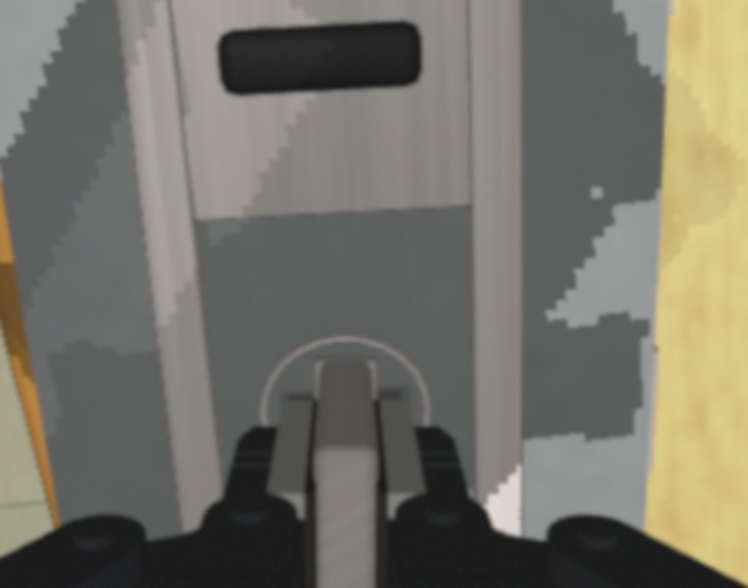

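The key has turned with the fingers by 1.62 rad. The wrist torque of 0.055 N m matches the spring at about a quarter turn, and the shutter tab at (320,58) is still open. Handing in.

```bash
python3 - <<'E'
from h import *
optics.grab_frame("wrist"); o=ctrl.get_obs(); print(o['wrist_torque'].round(3),o['joint_velocities'].round(3),o['finger_gap'])
print(ctrl.hand_in())
E
```

```text
[ 0.006 -0.014  0.108] [ 0.001 -0.002  0.     0.002 -0.001  0.005] 0.008095765717336898
the job is handed in; nothing more can be done
None
```

I opened the shutter, pushed the rectangular-headed key fully home and turned it clockwise, and handed the job in at about 18.6 s with the key still gripped. The hand-in gave no verdict.

- **Shutter:** I slid it about 70 mm to its stop, and the last picture showed it still open.
- **Key seating:** At full depth the shoulder was on the plate and the push met a hard stop of about 50 N. The head had not slipped in the fingers.
- **Turn:** The key turned about 1.62 rad. Allowing for the 0.13 rad of play, the cylinder should be near 1.49 rad. I worked that out from the wrist angle rather than reading it.
- **Final hold:** The arm was at rest with the fingers closed on the head. Wrist torque read 0.055 N m after the turn and 0.108 N m just before hand-in. The first matches the spring; the second is higher, possibly sensor noise.
- **Not re-checked at the end:** The round-headed key was in its slot when I lifted the other one, and I did not go back to it. I felt no unexpected contact near the salt shaker, tin, mug or tape, but I took no final picture of them.

On the first lowering towards the keyhole the tool overshot sideways by about 1.6 mm. I caught that in the picture and corrected it before the key went in.

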